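# Bring up and lock the lathe tailstock

### The arm

A 7-joint arm with a two-finger parallel gripper is mounted at the origin on the work surface. World frame = base frame: x ahead of the robot, y to its left, z up, the work surface at z = 0. Lengths are in m, angles in rad, forces in N, time in s.
With the tool pointing down it reaches from about 0.4 to 0.85 m from the base axis. Payload 10.4 kg.
Tool frame: the origin (TCP) lies at the very end of the fingers, on their centre line; the grasp point (between the pads) lies 19 mm behind it; z points along the fingers, y is the line along which they close (so a half turn about z gives the same grasp; the last joint's range is limited). The gripper opens to 87 mm and grips with 3 to 60 N. Pads are 19 mm wide; open, the fingers measure 117 mm over their backs; the gripper's body (75 mm by 190 mm) begins 51 mm behind the grasp point.
Start: joints at [1.216, 0.332, -0.065, 1.46, 0.022, 1.35, -0.088], TCP at [0.204, -0.591, 0.223] pointing down, gripper open.
Joint ranges: [-2.6, 2.6], [-0.5, 2.12], [-1.47, 1.34], [0.16, 2.42], [-1.27, 4.41], [0.06, 2.06], [-2.6, 2.6]. Speed limits (rad/s): [2.22, 2.22, 2.79, 2.79, 3.14, 3.14, 3.14].

### API

Orientations are given as a unit quaternion [x, y, z, w].
In Python, from bench import status, camera, order gives the robot as it stands.
- The arm moves only by the tool jog_arm, never from a script. Its argument "plan" is a list of rows, each a list of 7 numbers: the turn, a rotation vector about the tool's x, y, z in rad, then the shift along the tool's x, y, z in mm, then the opening, from -1 (shut) to 1 (fully open). A call has 1 to 12 rows; each row is the pose to reach, as a shift and turn from the pose commanded when the call began, along the tool's axes at that moment; what a row does not reach only later rows make up. A row lasts 1/10 s, in which the tool goes at most 50 mm and 8.59 degrees, less where a joint would pass 70% of its speed; a pose out of reach is approached as far as the arm can. A call with a gripper value outside its range is refused whole. The fingers move at their own pace and stop on an object; "squeeze" is the grip in N (left out, the last holds). Time passes only in rows, so rows that repeat a pose let the fingers close. It gives the time, the measured TCP pose, the force, the opening and the grip force at its end, in the units of the state.
- status.read_state(): the state, without advancing time (a new reading comes with each control period).
- camera(name): name is "scene" or "top" or "wrist"; returns a dict with "image" (420x560x3 uint8, red, green, blue), "z_map" (420x560 float32, m along the optical axis (not along the pixel's ray), 0 where there is no reading), "fx", "fy", "cx", "cy" (pixels), "world_from_camera" (4x4, takes a point from camera to world coordinates); the wrist camera has in their place "mount" (4x4, takes a point from camera to tool coordinates, whose origin is the TCP and whose axes are the flange's). Camera axes: x right, y down, z forward; pixel columns grow to the right and rows downward; lengths in m; the calibration is good to about 2 mm. A picture is of the moment at which its call begins: read the wrist's pose just before it.
- order.close_job(): hands the job in; it is judged then, once.
The state is a dict: "time": time; "joint_positions": joint angles; "joint_vel": joint speeds; "joint_torque": joint torques, N m; "ee_pos": TCP position; "eef_rot": TCP orientation; "ft_force": force on the tool from outside, world axes, zero at the start; "torque": the same for the moment, N m; "width": finger opening in m; "grip_force": force on a finger pad.
Only numpy, scipy, OpenCV 4.12 (cv2) and the standard library are available. Lean on these libraries where they do the work, as an engineer would, in place of code of your own. Each camera call takes 0.05 s, during which the arm holds its last target. There are 200 camera calls.

### The job

Bring up the tailstock of the bench lathe: throw its front cam lever right over to the free side, ease the tailstock along the bed until the sprung point is pressed in and the toothed ring of its centre sits against the end of the wooden blank held in the chuck, then throw the cam lever back to its stop so that the tailstock is locked there. Do not ram the blank, and leave the mug, the spare blank and the calliper where they are.

Things in the scene. Friction and masses are not known exactly. Their poses are not given: they have to be found in the camera images.
- tailstock: Cast tailstock of the wood lathe; slides only along its y (+y = to the headstock, robot's left). Origin on the bed top (100 mm over the bench) under the spindle axis; x away from the robot, z up. Base 96 (x) x 110 (y) x 45 high; barrel 60 dia., 112 long, axis 125 over the origin; centre reaches y +120. Locked it holds 100 N; free it slides at 9 to 12 N of friction and stays where left.
- cam_lever (a joint): Front cam lever, rad: 0 = locked, on its stop; 1.9 = free end. Turns about the tailstock's x at lever_pivot. Its lean from upright towards the handwheel (-y) is value - 0.5. Clamps below 1.05; thrown over means past 1.3. Stays where left (4 N at the ball, up to 7 N while it bites). The handwheel overhangs its free side: there the tool must lean back to the robot, 25 to 50 degrees.
- lever_ball (a point): Centre of the lever's black ball, 22 dia., on a 10 dia. steel arm. Moves with the lever on a circle of radius 65 about lever_pivot, in the plane 70 in front (-x) of the spindle axis and 22 in front of the tailstock's base. The more it is thrown over (1.5 or so), the more room there is under the handwheel's rim to get behind it again.
- lever_pivot (a point): On the lever's axis, in the plane of the ball's circle: tailstock frame (-70, 0, +20), so 120 over the bench. The hub here is 28 dia.
- wheel_back (a point): Centre of the back (-y) face of the tailstock's handwheel, a closed steel disc 120 dia., 15 thick, square to y: tailstock frame (0, -100, +125), 225 over the bench. It does not turn (quill clamped): the tailstock can be pushed by this face or its rim. Hub cap 6 mm proud; a crank handle 17 dia. sticks out 42 low on the far side (x +32, z -32 from here).
- crown (a point): Middle of the front edge of the toothed ring, 24 dia., of the tailstock's centre: tailstock frame (0, +120, +125), on the spindle axis. It must end against the blank's end. A bolt with a small clamping arm stands on the barrel behind it (y +30, up to 180 over the origin): leave it.
- spring_point (a joint): How far (m) the sprung steel point, 4.5 mm proud of the toothed ring at rest (0), is pressed in; at 0.0045 the ring is on the wood. Its spring gives 2 N at first, 5 N when in: less than the tailstock's friction, so a tailstock left touching stays put. When the ring meets the wood the resistance rises sharply.
- headstock: Headstock with four-jaw chuck, fixed at the left end of the bed; holds the blank. Axes parallel to the tailstock's; origin on the bench under the spindle axis, which is 225 up; chuck jaws from y +206. The tailstock's origin travels from y -200 to 0 here. A tool rest with its post stands before the blank, y +110 to +220, x -137 to -70, up to 235 high.
- jaw_face (a point): Middle of the chuck jaws' ends: headstock frame (0, +206, +225). The round wooden blank, 48 dia., is held tight on the spindle axis and sticks out 126 to 166 mm from here towards the tailstock: it differs each time and is not reported. Feel for its end, or look.
- mug: Bystander: white mug, 80 dia., 95 high, on the bench in front of the headstock. Origin under its middle.
- spare_blank: Bystander: square wooden blank 45 x 170 x 45 (long side along its y) lying on the bench. Origin under its middle.
- calliper: Bystander: steel calliper 220 long (its y), 5 to 9 thick, lying on the bench. Origin under its middle.

How it is judged:
On the way, in this order (a step that is already met when the one before it is completed fails the run):
1. the cam lever has been thrown over to the free side (past 1.3 rad) (value of joint cam_lever above 1.3 rad), for 0.2 s.
2. with the lever still free, the tailstock has been brought up: the sprung point is pressed in by more than 3.3 mm against the blank (value of joint spring_point above 0.0033 m and value of joint cam_lever above 1.1 rad), for 0.2 s.
At the end, for the whole second after the job is handed in: Cam lever at its locked stop (below 0.12 rad); sprung point pressed in more than 3.3 of 4.5 mm and bearing on the blank (over 1 N): toothed ring on the wood within about 1 mm; tailstock at rest; mug (upright), spare blank and calliper within 30 mm of their starts (value of joint cam_lever below 0.12 rad and value of joint spring_point above 0.0033 m and contact force between tailstock and headstock above 1 N and linear speed of tailstock below 0.005 m/s and distance of each of mug, spare_blank, calliper from where it was at the start of the episode below 0.03 m and angle between mug's own z axis and vertical below 0.2 rad); the robot touches nothing.
It fails at once if the centre is rammed against the blank (over 60 N) (contact force between tailstock and headstock above 60 N).
It fails at once if a thing on the bench is knocked away (moved more than 50 mm) or the mug is tipped (distance of any of mug, spare_blank, calliper from where it was at the start of the episode above 0.05 m or angle between mug's own z axis and vertical above 0.5 rad).
It also fails if it takes over 72 s, if anything falls off the work surface, if the arm or the gripper's body presses on something with over 40 N, if the wrist force passes 120 N, or if a joint passes its speed limit or range.

## Working session

There is one attempt and no reset: what is moved stays moved. The work goes in short steps, Python scripts to look and compute and a tool call to move; the robot and the scene stay as the last step left them, time stands still between calls to the robot, and variables do not carry over. Pictures are saved under pics/ and viewed, at most 10 in all, crops included, and the job is handed in when it is done.

Besides the shell and the picture viewer there is one more tool, called after "Call:" as name([rows], argument=value, ...), one row to a line, values as JSON. jog_arm: Moves the arm, as the interface text tells. Its arguments: {"type":"object","properties":{"plan":{"type":"array"},"squeeze":{"type":"number"}},"required":["plan"]}

```bash
mkdir -p pics; cat > h.py <<'E'
import numpy as np,cv2
from bench import status,camera,order
def save(n,f):
    c=camera(n); cv2.imwrite(f'pics/{f}.png',c['image'][:,:,::-1]); np.savez(f'pics/{f}.npz',**c); return c
def pts(c):
    z=c['z_map'];v,u=np.indices(z.shape)
    p=np.stack([(u-c['cx'])*z/c['fx'],(v-c['cy'])*z/c['fy'],z],-1)
    T=c['world_from_camera'];return p@T[:3,:3].T+T[:3,3]
E
python3 - <<'E'
from h import *
s=status.read_state();print({k:np.round(v,3) for k,v in s.items()})
for n in('scene','top'):
    c=save(n,n+'0');print(n,np.round(c['world_from_camera'],3).tolist(),c['fx'])
E
```

```text
{'time': np.float64(0.0), 'joint_positions': array([ 1.216,  0.333, -0.065,  1.461,  0.022,  1.35 , -0.089]), 'joint_vel': array([ 0.   ,  0.001,  0.001,  0.   ,  0.002,  0.001, -0.002]), 'joint_torque': array([ 0.0000e+00, -6.2325e+01,  2.5000e-02, -3.8990e+01, -6.1000e-02,
        4.0000e-02,  0.0000e+00]), 'ee_pos': array([ 0.203, -0.591,  0.222]), 'eef_rot': array([ 0.986,  0.165, -0.   , -0.001]), 'ft_force': array([0.462, 0.482, 0.296]), 'torque': array([ 0.021,  0.039, -0.04 ]), 'grip_force': np.float64(0.0), 'width': np.float64(0.087)}
scene [[-0.625, 0.58, -0.522, 1.126], [0.78, 0.466, -0.417, 0.545], [0.002, -0.669, -0.744, 0.983], [0.0, 0.0, 0.0, 1.0]] 455.4589395582884
top [[-0.004, -0.988, 0.158, 0.412], [-1.0, 0.005, 0.009, 0.071], [-0.009, -0.158, -0.987, 1.002], [0.0, 0.0, 0.0, 1.0]] 415.98191768860704
```

View pics/scene0.png

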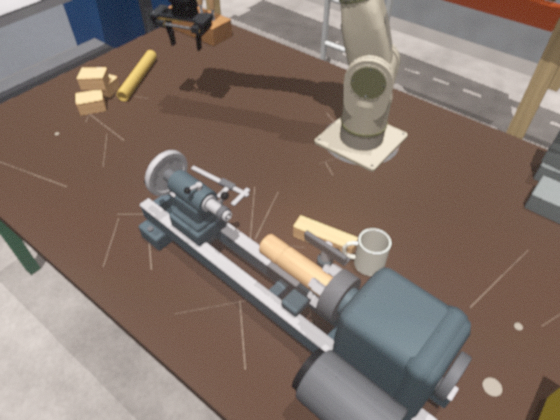

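View pics/top0.png

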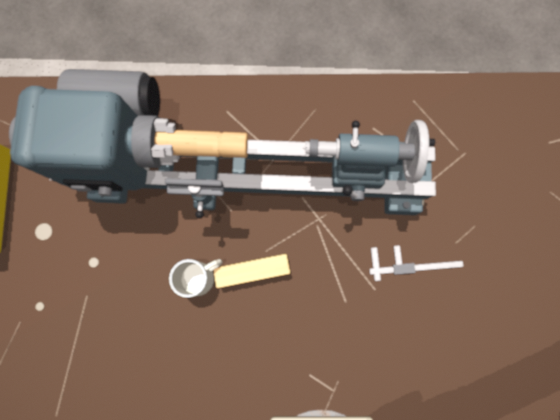

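The top view shows the wheel at about (418,150), the barrel at (368,150), the crown near (308,148) and the blank's free end at about (247,145). The lever ball is around (347,188) and the calliper at (415,267). The spare blank (252,271) and the mug (190,278) are well clear. Next I measure these from depth.

```bash
python3 - <<'E'
from h import *
c=dict(np.load('pics/top0.npz'));P=pts(c);im=c['image'].astype(int)
v,u=np.indices(P.shape[:2]);x,y,z=P[...,0],P[...,1],P[...,2]
r,g,b=im[...,0],im[...,1],im[...,2]
def box(a,bb,cc,d):return (u>=a)&(u<bb)&(v>=cc)&(v<d)
# barrel ridge & blank ridge: per column highest z
for uu in list(range(160,250,12))+[244,246,248,250]+list(range(304,345,4))+list(range(345,395,8)):
    m=box(uu,uu+2,120,180)&(z>.19)&(z<.27)
    if m.sum()>3:
        zz=z[m];k=zz>zz.max()-.006
        print(uu,m.sum(),'y%.4f x%.4f zmax%.4f xr %.4f %.4f'%(y[m][k].mean(),x[m][k].mean(),zz.max(),x[m].min(),x[m].max()),im[v[m][0],uu])
w=box(395,440,110,190)&(z>.2)
print('wheel',w.sum(),x[w].min(),x[w].max(),np.percentile(y[w],[1,5,25,50,75,95,99]).round(4),z[w].max())
k=w&(z>.27);print('top rim',x[k].mean(),np.percentile(y[k],[2,50,98]))
s=box(330,365,178,205)&(z>.1)&(z<.22)
for vv in range(178,205,2):print(vv,[ '%.0f,%.0f,%.0f'%tuple(1000*P[vv,q]) for q in range(336,364,4)])
for n,bx in dict(call=(365,465,240,285),spare=(210,292,250,290),mug=(165,225,255,300)).items():
    m=box(*bx)&(z>.004);print(n,[ (q[m].min().round(3),q[m].max().round(3)) for q in(x,y,z)])
E
```

```text
160 91 y0.3077 x0.6818 zmax0.2632 xr 0.6479 0.7210 [229 222 220]
172 80 y0.2894 x0.6968 zmax0.2536 xr 0.6112 0.7158 [218 211 210]
184 52 y0.2662 x0.6835 zmax0.2501 xr 0.6112 0.7058 [247 204 149]
196 49 y0.2432 x0.6817 zmax0.2515 xr 0.6606 0.7073 [222 180 131]
208 49 y0.2206 x0.6822 zmax0.2502 xr 0.6584 0.7035 [244 201 147]
220 48 y0.1974 x0.6794 zmax0.2506 xr 0.6588 0.7010 [238 196 143]
232 50 y0.1749 x0.6801 zmax0.2509 xr 0.6569 0.7004 [250 208 153]
244 50 y0.1524 x0.6812 zmax0.2486 xr 0.6556 0.7011 [224 182 131]
244 50 y0.1524 x0.6812 zmax0.2486 xr 0.6556 0.7011 [224 182 131]
246 37 y0.1508 x0.6946 zmax0.2357 xr 0.6607 0.6993 [206 165 117]
304 17 y0.0371 x0.6723 zmax0.2378 xr 0.6637 0.6828 [217 207 203]
308 31 y0.0300 x0.6717 zmax0.2415 xr 0.6574 0.6867 [140 114 101]
312 33 y0.0230 x0.6729 zmax0.2434 xr 0.6562 0.6865 [142 139 139]
316 32 y0.0153 x0.6718 zmax0.2429 xr 0.6570 0.6861 [137 132 131]
320 28 y0.0075 x0.6709 zmax0.2395 xr 0.6593 0.6829 [227 219 218]
324 28 y-0.0002 x0.6710 zmax0.2398 xr 0.6597 0.6833 [225 218 216]
328 28 y-0.0079 x0.6711 zmax0.2393 xr 0.6589 0.6830 [214 20
[... 2100 characters left out ...]
'593,-83,134']
200 ['617,-48,-4', '616,-58,1', '616,-68,-1', '616,-78,-2', '592,-69,116', '592,-77,118', '592,-86,118']
202 ['611,-48,-1', '611,-58,0', '611,-67,1', '611,-77,1', '612,-87,-4', '610,-96,3', '611,-107,-2']
204 ['606,-48,-1', '606,-58,-2', '606,-67,0', '606,-77,-2', '607,-87,-5', '605,-96,2', '606,-107,-3']
call [(np.float64(0.412), np.float64(0.514)), (np.float64(-0.341), np.float64(0.071)), (np.float64(0.004), np.float64(1.002))]
spare [(np.float64(0.401), np.float64(0.487)), (np.float64(0.068), np.float64(0.255)), (np.float64(0.004), np.float64(1.002))]
mug [(np.float64(0.387), np.float64(0.478)), (np.float64(0.071), np.float64(0.329)), (np.float64(0.004), np.float64(1.002))]
```

```bash
python3 - <<'E'
from h import *
a=dict(np.load('pics/top0.npz'))['image'][100:220,300:440,::-1];cv2.imwrite('pics/t0c.png',cv2.resize(a,None,fx=5,fy=5,interpolation=2))
E
```

```text
(no output)
```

View pics/t0c.png

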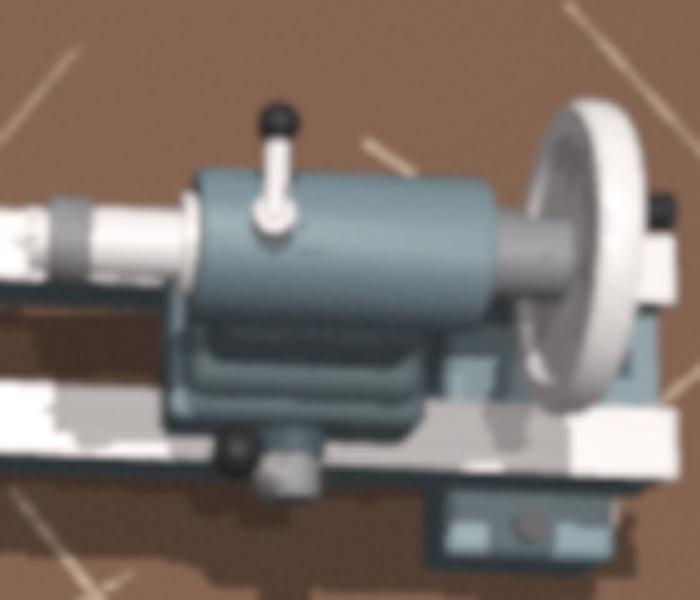

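```bash
cat >> h.py <<'E'
from scipy.spatial.transform import Rotation as Ro
YAW=-0.052; O0=np.array([.667,-.082])
def goalR(th):
    c,s=np.cos(np.radians(th)),np.sin(np.radians(th))
    return Ro.from_euler('z',YAW)*Ro.from_matrix(np.array([[c,0,s],[0,-1,0],[s,0,-c]]).T)
def world(w,adv=0):  # tailstock frame mm (z over bench) -> world m
    p=np.array([w[0],w[1]+adv])/1000; R=np.array([[np.cos(YAW),-np.sin(YAW)],[np.sin(YAW),np.cos(YAW)]])
    return np.r_[O0+R@p,w[2]/1000]
def rows(ws,adv=0,th=45):
    s=status.read_state();R0=Ro.from_quat(s['eef_rot'])
    print('t',s['time'],'F',s['ft_force'].round(1),'q',s['joint_positions'].round(2))
    rt=(R0.inv()*goalR(th)).as_rotvec().round(2)
    for w in ws: print(w,rt.tolist(),np.round(R0.inv().apply(world(w,adv)-s['ee_pos'])*1000).tolist())
def where(adv=0):
    s=status.read_state();p=s['ee_pos'][:2]-O0;q=Ro.from_euler('z',-YAW).apply(np.r_[p,0])[:2]*1000
    print('t',s['time'],'tail',q.round(1)-[0,adv],'z',(s['ee_pos'][2]*1000).round(1),'F',Ro.from_euler('z',-YAW).apply(s['ft_force']).round(1))
E
python3 -c "
from h import *
rows([(-180,75,300)])"
```

```text
t 0.1 F [-0.4  0.2  0.6] q [ 1.22  0.33 -0.06  1.46  0.02  1.35 -0.09]
(-180, 75, 300) [-0.15, 0.78, 0.36] [465.0, -467.0, -78.0]
```

Call:
jog_arm([
  [-0.15,0.78,0.36,465,-467,-78,-1],
  [-0.15,0.78,0.36,465,-467,-78,-1],
  [-0.15,0.78,0.36,465,-467,-78,-1],
  [-0.15,0.78,0.36,465,-467,-78,-1],
  [-0.15,0.78,0.36,465,-467,-78,-1],
  [-0.15,0.78,0.36,465,-467,-78,-1],
  [-0.15,0.78,0.36,465,-467,-78,-1],
  [-0.15,0.78,0.36,465,-467,-78,-1],
  [-0.15,0.78,0.36,465,-467,-78,-1],
  [-0.15,0.78,0.36,465,-467,-78,-1],
  [-0.15,0.78,0.36,465,-467,-78,-1],
  [-0.15,0.78,0.36,465,-467,-78,-1],
])

```text
time: 1.3
ee_pos: [0.4548, -0.1579, 0.2605]
eef_rot: [0.923, -0.022, 0.383, 0.002]
ft_force: [0.8, -2.8, -1.1]
width: 0.0028
grip_force: 0.0
```

```bash
python3 -c "
from h import *
where();rows([(-180,75,300),(-120,70,230),(-62,68,170)])"
```

```text
t 1.3 tail [-208.   -86.9] z 260.5 F [ 1.  -2.7 -1.1]
t 1.3 F [ 0.8 -2.8 -1.1] q [ 0.57 -0.5  -0.09  2.37 -0.63  0.63 -0.75]
(-180, 75, 300) [-0.02, -0.0, -0.0] [47.0, -162.0, -5.0]
(-120, 70, 230) [-0.02, -0.0, -0.0] [40.0, -156.0, 86.0]
(-62, 68, 170) [-0.02, -0.0, -0.0] [39.0, -152.0, 170.0]
```

Call:
jog_arm([
  [-0.02,0,0,40,-50,30,-1],
  [-0.02,0,0,40,-100,60,-1],
  [-0.02,0,0,40,-156,86,-1],
  [-0.02,0,0,40,-156,86,-1],
  [-0.02,0,0,40,-154,130,-1],
  [-0.02,0,0,39,-152,150,-1],
  [-0.02,0,0,39,-152,170,-1],
  [-0.02,0,0,39,-152,170,-1],
  [-0.02,0,0,39,-152,170,-1],
])

```text
time: 2.2
ee_pos: [0.6084, -0.0113, 0.1695]
eef_rot: [0.924, -0.026, 0.382, 0.011]
ft_force: [-0.7, -0.2, -0.9]
width: 0.0006
grip_force: 0.0
```

```bash
python3 -c "
from h import *
where()
ws=[]
for f in np.arange(-.5,1.2,.15):
    d=11+14*(abs(np.cos(f))+abs(np.sin(f)))
    ws.append((-62,round(-65*np.sin(f)+d*np.cos(f)),round(120+65*np.cos(f)+d*np.sin(f)-8)))
rows(ws)
save('top','top1');a=cv2.imread('pics/top1.png')[90:230,290:450];cv2.imwrite('pics/t1c.png',cv2.resize(a,None,fx=4,fy=4))"
```

```text
t 2.2 tail [-62.2  67.6] z 169.5 F [-0.7 -0.2 -0.9]
t 2.2 F [-0.7 -0.2 -0.9] q [ 1.28 -0.12 -1.32  2.24 -0.13  0.16 -1.59]
(-62, 57, 155) [0.0, 0.0, -0.0] [-10.0, 11.0, 10.0]
(-62, 49, 163) [0.0, 0.0, -0.0] [-4.0, 19.0, 5.0]
(-62, 40, 170) [0.0, 0.0, -0.0] [1.0, 28.0, -0.0]
(-62, 29, 176) [0.0, 0.0, -0.0] [5.0, 39.0, -4.0]
(-62, 20, 179) [0.0, 0.0, -0.0] [7.0, 48.0, -6.0]
(-62, 11, 182) [0.0, 0.0, -0.0] [9.0, 57.0, -9.0]
(-62, 2, 183) [0.0, 0.0, -0.0] [10.0, 66.0, -9.0]
(-62, -8, 183) [0.0, 0.0, -0.0] [10.0, 76.0, -9.0]
(-62, -18, 182) [0.0, 0.0, -0.0] [9.0, 86.0, -8.0]
(-62, -29, 178) [0.0, 0.0, -0.0] [6.0, 97.0, -6.0]
(-62, -38, 173) [0.0, 0.0, -0.0] [3.0, 106.0, -2.0]
(-62, -47, 165) [0.0, 0.0, -0.0] [-3.0, 115.0, 4.0]
```

View pics/t1c.png

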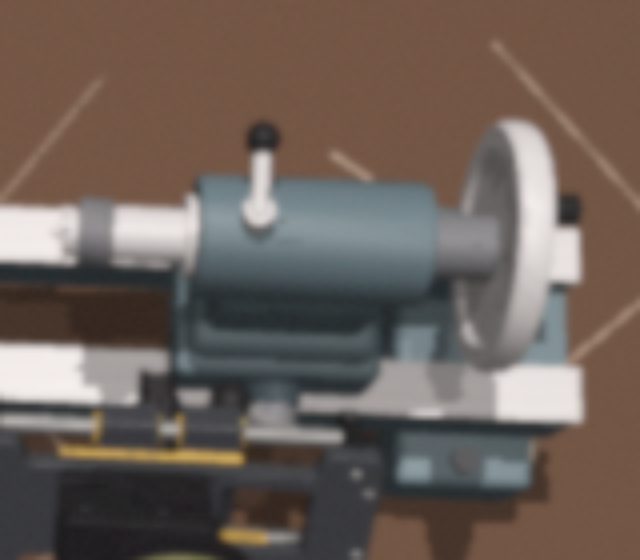

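The fingers (dark, at about (155,385)) are just left of the ball (225,390), as planned. Now I throw the lever.

Call:
jog_arm([
  [0,0,0,-2,19,4,-1],
  [0,0,0,1,28,0,-1],
  [0,0,0,5,39,-4,-1],
  [0,0,0,7,48,-6,-1],
  [0,0,0,9,57,-9,-1],
  [0,0,0,10,66,-9,-1],
  [0,0,0,10,76,-9,-1],
])

```text
time: 2.95
ee_pos: [0.6044, -0.0844, 0.1832]
eef_rot: [0.924, -0.023, 0.382, 0.01]
ft_force: [0.9, 5.3, -3.9]
width: 0.0003
grip_force: 2.7
```

```bash
python3 -c "
from h import *
where()
rows([(-62,-18,182),(-62,-29,178),(-62,-38,173),(-62,-47,165),(-62,-49,161)])"
```

```text
t 2.95 tail [-62.4  -5.7] z 183.2 F [ 0.6  5.3 -3.9]
t 2.95 F [ 0.9  5.3 -3.9] q [ 0.92 -0.09 -0.8   2.23 -0.47  0.21 -1.11]
(-62, -18, 182) [-0.0, 0.0, 0.0] [-1.0, 12.0, 1.0]
(-62, -29, 178) [-0.0, 0.0, 0.0] [-3.0, 23.0, 4.0]
(-62, -38, 173) [-0.0, 0.0, 0.0] [-7.0, 32.0, 8.0]
(-62, -47, 165) [-0.0, 0.0, 0.0] [-13.0, 41.0, 13.0]
(-62, -49, 161) [-0.0, 0.0, 0.0] [-15.0, 43.0, 16.0]
```

Call:
jog_arm([
  [0,0,0,-1,12,1,-1],
  [0,0,0,-3,23,4,-1],
  [0,0,0,-7,32,8,-1],
  [0,0,0,-13,41,13,-1],
  [0,0,0,-15,43,16,-1],
  [0,0,0,-15,43,16,-1],
  [0,0,0,-15,43,16,-1],
])

```text
time: 3.65
ee_pos: [0.6036, -0.1291, 0.1624]
eef_rot: [0.923, -0.025, 0.383, 0.011]
ft_force: [-0.7, -0.8, 1.7]
width: 0.0005
grip_force: 0.7
```

```bash
python3 -c "
from h import *
where()
c=save('scene','sc2');a=cv2.imread('pics/sc2.png')[120:290,120:300];cv2.imwrite('pics/s2c.png',cv2.resize(a,None,fx=3,fy=3))"
```

```text
t 3.65 tail [-60.9 -50.4] z 162.4 F [-0.7 -0.8  1.7]
```

View pics/s2c.png

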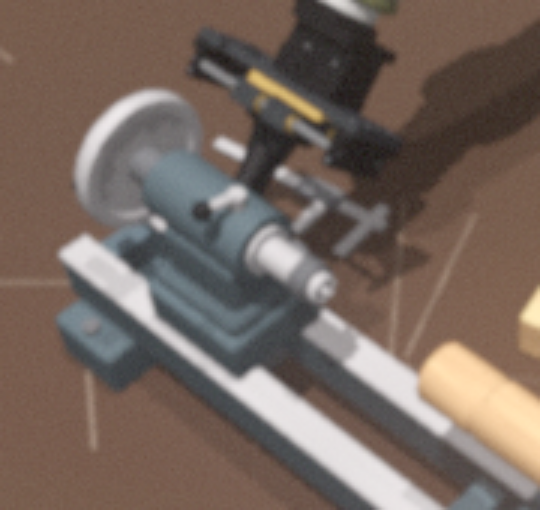

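```bash
python3 -c "
from h import *
rows([(-110,-50,215),(-125,-150,235),(-125,-170,235)])"
```

```text
t 3.7 F [-0.2 -0.2  1.1] q [ 0.88 -0.02 -0.67  2.23 -0.69  0.18 -0.79]
(-110, -50, 215) [0.0, -0.0, 0.0] [3.0, -0.0, -72.0]
(-125, -150, 235) [0.0, -0.0, 0.0] [6.0, 100.0, -96.0]
(-125, -170, 235) [0.0, -0.0, 0.0] [6.0, 120.0, -96.0]
```

Call:
jog_arm([
  [0,0,0,1,0,-35,-1],
  [0,0,0,3,0,-72,-1],
  [0,0,0,5,50,-96,-1],
  [0,0,0,6,100,-96,-1],
  [0,0,0,6,120,-96,-1],
  [0,0,0,6,120,-96,-1],
  [0,0,0,6,120,-96,-1],
])

```text
time: 4.4
ee_pos: [0.5332, -0.2451, 0.2337]
eef_rot: [0.924, -0.025, 0.382, 0.011]
ft_force: [0.5, 0.8, 0.6]
width: 0.0001
grip_force: 0.0
```

```bash
python3 -c "
from h import *
where()
rows([(-40,-170,225),(-38,-125,225)])
c=save('top','top2');a=cv2.imread('pics/top2.png')[90:230,290:450];cv2.imwrite('pics/t2c.png',cv2.resize(a,None,fx=4,fy=4))"
```

```text
t 4.4 tail [-125.2 -169.9] z 233.7 F [0.5 0.8 0.6]
t 4.4 F [0.5 0.8 0.6] q [ 0.96 -0.15 -0.37  2.18 -0.87  0.56 -0.42]
(-40, -170, 225) [0.0, 0.0, -0.0] [54.0, -0.0, 66.0]
(-38, -125, 225) [0.0, 0.0, -0.0] [55.0, -45.0, 68.0]
```

View pics/t2c.png

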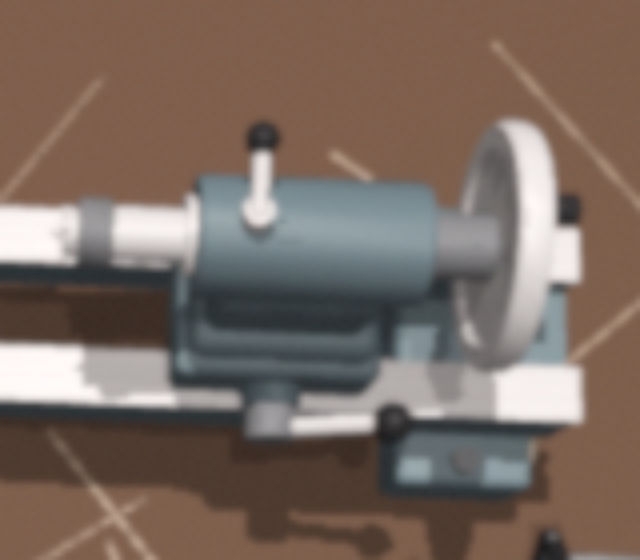

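The ball is now at crop pixel (393,420), far over to the wheel side, and the tailstock hasn't moved. I measure the ball and go to the wheel's back face.

```bash
python3 -c "
from h import *
c=dict(np.load('pics/top2.npz'));P=pts(c)
m=np.zeros(P.shape[:2],bool);m[190:200,384:393]=1
m&=(c['image'].sum(-1)<200)&(P[...,2]>.11)
q=P[m];q=q[q[:,2]>.12];print(len(q),q.mean(0),q.max(0),q.min(0))
print(P[140:148:2,244:252,1].round(3));print(P[145:149,300:308,1].round(3))"
```

```text
53 [ 0.59317618 -0.13773934  0.15188368] [ 0.60147044 -0.13004342  0.1583949 ] [ 0.58649072 -0.14733146  0.14362867]
[[0.153 0.151 0.151 0.151 0.17  0.167 0.165 0.162]
 [0.153 0.151 0.151 0.151 0.16  0.158 0.155 0.153]
 [0.153 0.152 0.152 0.151 0.16  0.158 0.155 0.153]
 [0.153 0.152 0.152 0.151 0.16  0.157 0.155 0.153]]
[[0.042 0.04  0.038 0.036 0.033 0.037 0.035 0.033]
 [0.042 0.04  0.038 0.036 0.033 0.037 0.035 0.033]
 [0.042 0.04  0.038 0.041 0.039 0.037 0.035 0.033]
 [0.042 0.04  0.042 0.041 0.039 0.037 0.035 0.033]]
```

Call:
jog_arm([
  [0,0,0,27,0,33,-1],
  [0,0,0,54,0,66,-1],
  [0,0,0,55,-25,68,-1],
  [0,0,0,55,-45,68,-1],
  [0,0,0,55,-45,68,-1],
  [0,0,0,55,-45,68,-1],
])

```text
time: 5.05
ee_pos: [0.6228, -0.2039, 0.225]
eef_rot: [0.923, -0.023, 0.383, 0.011]
ft_force: [0.2, -0.7, -0.5]
width: 0.0005
grip_force: 0.0
```

```bash
python3 -c "
from h import *
where();rows([(-38,-125,225)])"
```

```text
t 5.05 tail [ -37.8 -124.1] z 225.0 F [ 0.2 -0.7 -0.5]
t 5.05 F [ 0.2 -0.7 -0.5] q [ 0.87 -0.01 -0.5   2.07 -0.64  0.38 -0.74]
(-38, -125, 225) [0.0, -0.0, 0.0] [-0.0, 1.0, -0.0]
```

Call:
jog_arm([
  [0,0,0,0,-4,0,-1],
  [0,0,0,0,-8,0,-1],
  [0,0,0,0,-12,0,-1],
  [0,0,0,0,-18,0,-1],
  [0,0,0,0,-26,0,-1],
  [0,0,0,0,-34,0,-1],
  [0,0,0,0,-42,0,-1],
  [0,0,0,0,-50,0,-1],
  [0,0,0,0,-58,0,-1],
  [0,0,0,0,-66,0,-1],
  [0,0,0,0,-74,0,-1],
  [0,0,0,0,-80,0,-1],
])

```text
time: 6.25
ee_pos: [0.6265, -0.128, 0.2249]
eef_rot: [0.923, -0.026, 0.383, 0.012]
ft_force: [-4.5, -9.4, 1.2]
width: 0.0005
grip_force: 5.0
```

```bash
python3 -c "
from h import *
where();rows([(-38,-30,225),(-38,-10,225)])
c=save('top','top3');P=pts(c)
m=(c['image'].max(-1)>0)
y=P[...,1];z=P[...,2];print(y[118:128,405:430][z[118:128,405:430]>.25].size)
for uu in range(240,290,2):
    k=(z[130:165,uu]>.2);print(uu,k.sum(),(y[130:165,uu][k].mean()*1000).round(1) if k.any() else '',end='; ')"
```

```text
t 6.25 tail [-38.1 -48. ] z 224.9 F [-4.  -9.6  1.2]
t 6.25 F [-4.5 -9.4  1.2] q [ 0.82 -0.07 -0.61  2.12 -0.43  0.32 -1.08]
(-38, -30, 225) [0.01, -0.0, -0.0] [0.0, -18.0, -0.0]
(-38, -10, 225) [0.01, -0.0, -0.0] [-0.0, -38.0, -0.0]
0
240 25 161.1; 242 25 157.3; 244 25 153.5; 246 23 151.5; 248 0 ; 250 0 ; 252 0 ; 254 0 ; 256 0 ; 258 0 ; 260 0 ; 262 0 ; 264 0 ; 266 0 ; 268 0 ; 270 0 ; 272 2 100.8; 274 12 96.6; 276 12 92.8; 278 18 88.9; 280 18 85.0; 282 18 81.2; 284 17 77.4; 286 13 73.5; 288 14 69.8;
```

Call:
jog_arm([
  [0,0,0,0,-6,0,-1],
  [0,0,0,0,-12,0,-1],
  [0,0,0,0,-18,0,-1],
  [0,0,0,0,-24,0,-1],
  [0,0,0,0,-29,0,-1],
  [0,0,0,0,-32,0,-1],
  [0,0,0,0,-34,0,-1],
  [0,0,0,0,-35,0,-1],
])

```text
time: 7.1
ee_pos: [0.6283, -0.093, 0.2248]
eef_rot: [0.923, -0.026, 0.383, 0.012]
ft_force: [-6.4, -9.5, 2.5]
width: 0.0005
grip_force: 4.9
```

```bash
python3 -c "
from h import *
where()
c=save('top','top4');P=pts(c)
y=P[...,1];z=P[...,2]
for uu in range(242,280,1):
    k=(z[130:165,uu]>.2);print(uu,k.sum(),(y[130:165,uu][k].mean()*1000).round(1) if k.any() else '',end='; ')"
```

```text
t 7.1 tail [-38. -13.] z 224.8 F [-5.9 -9.8  2.5]
242 25 157.3; 243 25 155.4; 244 25 153.5; 245 25 152.0; 246 23 151.5; 247 14 151.2; 248 0 ; 249 0 ; 250 0 ; 251 0 ; 252 0 ; 253 2 137.8; 254 5 135.5; 255 12 133.2; 256 13 131.3; 257 12 129.4; 258 13 127.5; 259 17 125.2; 260 17 123.3; 261 17 118.4; 262 17 119.5; 263 18 115.0; 264 17 115.7; 265 17 113.7; 266 18 109.6; 267 17 110.1; 268 14 108.2; 269 14 106.2; 270 14 104.3; 271 14 102.4; 272 14 100.4; 273 14 98.5; 274 14 96.6; 275 14 94.7; 276 14 92.8; 277 15 89.6; 278 14 88.9; 279 14 87.0;
```

Call:
jog_arm([
  [0,0,0,0,-1,0,-1],
  [0,0,0,0,-2,0,-1],
  [0,0,0,0,-3,0,-1],
  [0,0,0,0,-4,0,-1],
  [0,0,0,0,-5,0,-1],
  [0,0,0,0,-6,0,-1],
  [0,0,0,0,-7,0,-1],
  [0,0,0,0,-8,0,-1],
  [0,0,0,0,-9,0,-1],
  [0,0,0,0,-10,0,-1],
  [0,0,0,0,-11,0,-1],
  [0,0,0,0,-11,0,-1],
])

```text
time: 8.35
ee_pos: [0.6289, -0.0821, 0.2248]
eef_rot: [0.923, -0.026, 0.383, 0.012]
ft_force: [-5.5, -7.7, 3.1]
width: 0.0004
grip_force: 4.6
```

Call:
jog_arm([
  [0,0,0,0,-1,0,-1],
  [0,0,0,0,-2,0,-1],
  [0,0,0,0,-2,0,-1],
])

```text
time: 8.65
ee_pos: [0.629, -0.0805, 0.2248]
eef_rot: [0.923, -0.027, 0.383, 0.012]
ft_force: [-5.7, -8.5, 2.4]
width: 0.0003
grip_force: 5.1
```

Call:
jog_arm([
  [0,0,0,0,-1,0,-1],
  [0,0,0,0,-1,0,-1],
])

```text
time: 8.85
ee_pos: [0.629, -0.0798, 0.2247]
eef_rot: [0.923, -0.027, 0.383, 0.012]
ft_force: [-6.5, -10.0, 3.3]
width: 0.0002
grip_force: 5.7
```

Call:
jog_arm([
  [0,0,0,0,-1,0,-1],
  [0,0,0,0,-1,0,-1],
])

```text
time: 9.05
ee_pos: [0.629, -0.079, 0.2248]
eef_rot: [0.923, -0.027, 0.383, 0.012]
ft_force: [-6.3, -11.2, 2.7]
width: 0.0003
grip_force: 6.0
```

Call:
jog_arm([
  [0,0,0,0,-1,0,-1],
  [0,0,0,0,-1,0,-1],
])

```text
time: 9.25
ee_pos: [0.6291, -0.0782, 0.2248]
eef_rot: [0.923, -0.027, 0.383, 0.013]
ft_force: [-7.1, -11.7, 3.2]
width: 0.0004
grip_force: 6.2
```

Call:
jog_arm([
  [0,0,0,0,-1,0,-1],
  [0,0,0,0,-1,0,-1],
])

```text
time: 9.45
ee_pos: [0.6291, -0.0774, 0.2248]
eef_rot: [0.923, -0.027, 0.383, 0.013]
ft_force: [-6.8, -11.2, 3.5]
width: 0.0008
grip_force: 6.5
```

Call:
jog_arm([
  [0,0,0,0,-0.5,0,-1],
  [0,0,0,0,-0.5,0,-1],
])

```text
time: 9.65
ee_pos: [0.6291, -0.0771, 0.2248]
eef_rot: [0.923, -0.027, 0.383, 0.013]
ft_force: [-8.0, -12.4, 4.0]
width: 0.0006
grip_force: 6.8
```

Call:
jog_arm([
  [0,0,0,0,-0.5,0,-1],
  [0,0,0,0,-0.5,0,-1],
])

```text
time: 9.85
ee_pos: [0.6291, -0.0766, 0.2248]
eef_rot: [0.923, -0.027, 0.383, 0.013]
ft_force: [-8.3, -12.3, 4.0]
width: 0.0005
grip_force: 6.9
```

Call:
jog_arm([
  [0,0,0,0,-0.5,0,-1],
  [0,0,0,0,-0.5,0,-1],
])

```text
time: 10.05
ee_pos: [0.6291, -0.0763, 0.2247]
eef_rot: [0.923, -0.027, 0.383, 0.013]
ft_force: [-7.6, -14.1, 4.0]
width: 0.0009
grip_force: 7.1
```

Call:
jog_arm([
  [0,0,0,0,-0.5,0,-1],
  [0,0,0,0,-0.5,0,-1],
])

```text
time: 10.25
ee_pos: [0.6291, -0.0762, 0.2248]
eef_rot: [0.923, -0.028, 0.383, 0.013]
ft_force: [-7.4, -13.9, 3.4]
width: 0.0004
grip_force: 7.8
```

Call:
jog_arm([
  [0,0,0,0,-1,0,-1],
  [0,0,0,0,-1,0,-1],
])

```text
time: 10.45
ee_pos: [0.6291, -0.0761, 0.2248]
eef_rot: [0.923, -0.028, 0.383, 0.013]
ft_force: [-7.0, -17.6, 3.5]
width: 0.0006
grip_force: 9.1
```

Call:
jog_arm([
  [0,0,0,0,-1,0,-1],
  [0,0,0,0,-1,0,-1],
])

```text
time: 10.65
ee_pos: [0.6291, -0.076, 0.2248]
eef_rot: [0.923, -0.029, 0.383, 0.014]
ft_force: [-7.5, -20.1, 3.3]
width: 0.0006
grip_force: 10.6
```

```bash
python3 -c "
from h import *
where()
c=save('top','top5');P=pts(c)
y=P[...,1];z=P[...,2]
for uu in range(240,262,1):
    k=(z[130:165,uu]>.2);print(uu,k.sum(),(y[130:165,uu][k].mean()*1000).round(1) if k.any() else '',end='; ')
a=cv2.imread('pics/top5.png')[110:230,220:380];cv2.imwrite('pics/t5c.png',cv2.resize(a,None,fx=4,fy=4))"
```

```text
t 10.65 tail [-38.2   4. ] z 224.8 F [ -6.5 -20.5   3.3]
240 25 161.1; 241 25 159.2; 242 25 157.3; 243 25 155.3; 244 25 153.5; 245 25 152.0; 246 23 151.0; 247 15 148.9; 248 12 146.7; 249 12 144.8; 250 15 142.5; 251 18 140.7; 252 18 138.7; 253 18 136.8; 254 18 134.9; 255 18 133.0; 256 18 127.7; 257 17 129.1; 258 17 127.3; 259 15 125.5; 260 13 123.5; 261 13 121.6;
```

View pics/t5c.png

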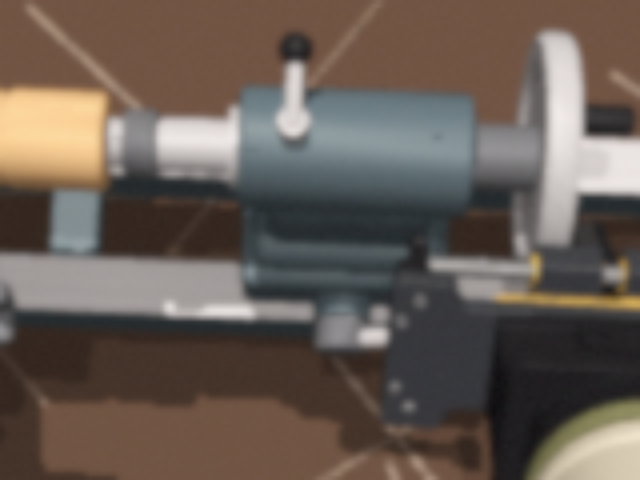

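Crop shows the ring right against the blank's edge (107,140) with no gap. The push force is 20 N and the tailstock no longer moves, so the ring is seated. I back off and go round behind the ball.

```bash
python3 -c "
from h import *
where(113);rows([(-40,-130,225),(-115,-135,210),(-118,-105,150),(-66,-100,104)],113,36)"
```

```text
t 10.7 tail [ -38.2 -109. ] z 224.8 F [ -6.8 -20.7   4. ]
t 10.7 F [ -7.9 -20.3   4. ] q [ 0.84 -0.1  -0.75  2.14 -0.22  0.29 -1.39]
(-40, -130, 225) [0.01, -0.16, -0.01] [-1.0, 21.0, -1.0]
(-115, -135, 210) [0.01, -0.16, -0.01] [-65.0, 27.0, -44.0]
(-118, -105, 150) [0.01, -0.16, -0.01] [-109.0, -3.0, -4.0]
(-66, -100, 104) [0.01, -0.16, -0.01] [-105.0, -9.0, 66.0]
```

Call:
jog_arm([
  [0,0,0,0,12,0,-1],
  [0,0,0,0,24,0,-1],
  [0,0,0,-32,27,-22,-1],
  [0,0,0,-65,27,-44,-1],
  [0.01,-0.08,0,-90,20,-20,-1],
  [0.01,-0.16,0,-109,-3,-4,-1],
  [0.01,-0.16,0,-109,-3,-4,-1],
  [0.01,-0.16,0,-109,-3,-4,-1],
  [0.01,-0.16,0,-109,-3,-4,-1],
])

```text
time: 11.6
ee_pos: [0.5505, -0.0634, 0.1508]
eef_rot: [0.951, -0.024, 0.308, 0.005]
ft_force: [0.0, 0.1, 0.2]
width: 0.0007
grip_force: 0.0
```

```bash
python3 -c "
from h import *
where(113)
ws=[(-66,-100,104),(-66,-76,106)]
for f in np.arange(1.14,-.6,-.16):
    c,s=np.cos(f),np.sin(f);d=11+10*abs(c)+15*abs(s)
    ws.append((-66,round(-65*s-d*c),round(120+65*c-d*s-6)))
rows(ws,113,36)
c=save('top','top6');P=pts(c);y=P[...,1];z=P[...,2]
for uu in range(244,254,1):
    k=(z[130:165,uu]>.2);print(uu,k.sum(),(y[130:165,uu][k].mean()*1000).round(1) if k.any() else '',end='; ')
a=cv2.imread('pics/top6.png')[110:230,240:400];cv2.imwrite('pics/t6c.png',cv2.resize(a,None,fx=4,fy=4))"
```

```text
t 11.6 tail [-117.3 -100.5] z 150.8 F [0.  0.1 0.2]
t 11.6 F [0.  0.1 0.2] q [ 0.9  -0.14 -0.8   2.26 -0.33  0.37 -1.29]
(-66, -100, 104) [-0.01, 0.0, -0.0] [14.0, -0.0, 68.0]
(-66, -76, 106) [-0.01, 0.0, -0.0] [15.0, -24.0, 67.0]
(-66, -71, 115) [-0.01, 0.0, -0.0] [20.0, -29.0, 59.0]
(-66, -70, 126) [-0.01, 0.0, -0.0] [27.0, -30.0, 50.0]
(-66, -67, 137) [-0.01, 0.0, -0.0] [33.0, -33.0, 42.0]
(-66, -62, 148) [-0.01, 0.0, -0.0] [40.0, -38.0, 33.0]
(-66, -55, 158) [-0.01, 0.0, -0.0] [46.0, -45.0, 25.0]
(-66, -46, 167) [-0.01, 0.0, -0.0] [51.0, -54.0, 17.0]
(-66, -35, 174) [-0.01, 0.0, -0.0] [55.0, -65.0, 12.0]
(-66, -23, 179) [-0.01, 0.0, -0.0] [58.0, -77.0, 8.0]
(-66, -14, 182) [-0.01, 0.0, -0.0] [60.0, -87.0, 5.0]
(-66, -5, 183) [-0.01, 0.0, -0.0] [60.0, -96.0, 5.0]
(-66, 5, 184) [-0.01, 0.0, -0.0] [61.0, -106.0, 4.0]
244 25 153.5; 245 25 152.0; 246 23 147.5; 247 15 149.1; 248 12 146.7; 249 12 144.8; 250 15 142.5; 251 18 140.6; 252 18 138.7; 253 18 136.8;
```

View pics/t6c.png

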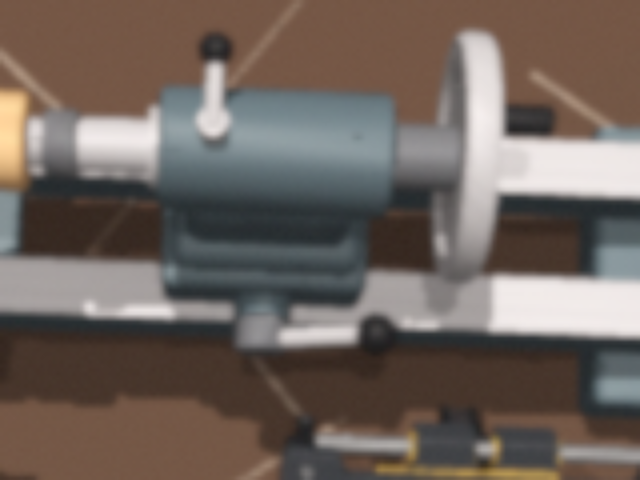

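The tailstock stays seated. The ball is at (375,333) and the tool is ready at about (460,415). Going in behind and under the ball.

Call:
jog_arm([
  [-0.01,0,0,7,0,34,-1],
  [-0.01,0,0,14,0,68,-1],
  [-0.01,0,0,14,0,68,-1],
  [-0.01,0,0,15,-12,67,-1],
  [-0.01,0,0,15,-24,67,-1],
  [-0.01,0,0,20,-29,59,-1],
  [-0.01,0,0,27,-30,50,-1],
  [-0.01,0,0,27,-30,50,-1],
])

```text
time: 12.45
ee_pos: [0.6018, -0.0357, 0.1255]
eef_rot: [0.951, -0.025, 0.307, 0.01]
ft_force: [-4.1, -1.2, -0.7]
width: 0.0005
grip_force: 1.6
```

```bash
python3 -c "
from h import *
where(113)
ws=[]
for f in np.arange(.82,-.8,-.16):
    c,s=np.cos(f),np.sin(f);d=11+10*abs(c)+15*abs(s)
    ws.append((-66,round(-65*s-d*c),round(120+65*c-d*s-6)))
rows(ws,113,36)"
```

```text
t 12.45 tail [-67.5 -70.1] z 125.5 F [-4.1 -1.4 -0.7]
t 12.45 F [-4.1 -1.2 -0.7] q [ 0.82  0.07 -0.88  2.17  0.35  0.32 -1.96]
(-66, -67, 137) [0.0, 0.0, -0.0] [8.0, -3.0, -8.0]
(-66, -62, 148) [0.0, 0.0, -0.0] [14.0, -8.0, -17.0]
(-66, -55, 158) [0.0, 0.0, -0.0] [20.0, -15.0, -26.0]
(-66, -46, 167) [0.0, 0.0, -0.0] [25.0, -24.0, -33.0]
(-66, -35, 174) [0.0, 0.0, -0.0] [30.0, -35.0, -39.0]
(-66, -23, 179) [0.0, 0.0, -0.0] [32.0, -47.0, -43.0]
(-66, -14, 182) [0.0, 0.0, -0.0] [34.0, -56.0, -45.0]
(-66, -5, 183) [0.0, 0.0, -0.0] [35.0, -65.0, -46.0]
(-66, 5, 184) [0.0, 0.0, -0.0] [35.0, -75.0, -47.0]
(-66, 15, 183) [0.0, 0.0, -0.0] [35.0, -85.0, -46.0]
(-66, 25, 180) [0.0, 0.0, -0.0] [33.0, -95.0, -44.0]
```

Call:
jog_arm([
  [0,0,0,8,-3,-8,-1],
  [0,0,0,14,-8,-17,-1],
  [0,0,0,20,-15,-26,-1],
  [0,0,0,25,-24,-33,-1],
  [0,0,0,30,-35,-39,-1],
])

```text
time: 12.95
ee_pos: [0.6057, -0.0008, 0.175]
eef_rot: [0.951, -0.026, 0.307, 0.01]
ft_force: [-0.5, -4.4, -3.5]
width: 0.0001
grip_force: 2.1
```

```bash
python3 -c "
from h import *
where(113)
rows([(-66,-23,179),(-66,-14,180),(-66,-5,180),(-66,5,180),(-66,12,178),(-66,18,176)],113,36)
c=save('top','top7');a=cv2.imread('pics/top7.png')[110:230,240:400];cv2.imwrite('pics/t7c.png',cv2.resize(a,None,fx=4,fy=4))"
```

```text
t 12.95 tail [-65.4 -35.1] z 175.0 F [-0.3 -4.5 -3.5]
t 12.95 F [-0.5 -4.4 -3.5] q [ 0.82 -0.03 -0.94  2.11  0.2   0.43 -1.9 ]
(-66, -23, 179) [0.0, 0.0, -0.0] [2.0, -12.0, -4.0]
(-66, -14, 180) [0.0, 0.0, -0.0] [2.0, -21.0, -5.0]
(-66, -5, 180) [0.0, 0.0, -0.0] [2.0, -30.0, -5.0]
(-66, 5, 180) [0.0, 0.0, -0.0] [2.0, -40.0, -5.0]
(-66, 12, 178) [0.0, 0.0, -0.0] [1.0, -47.0, -3.0]
(-66, 18, 176) [0.0, 0.0, -0.0] [0.0, -53.0, -1.0]
```

View pics/t7c.png

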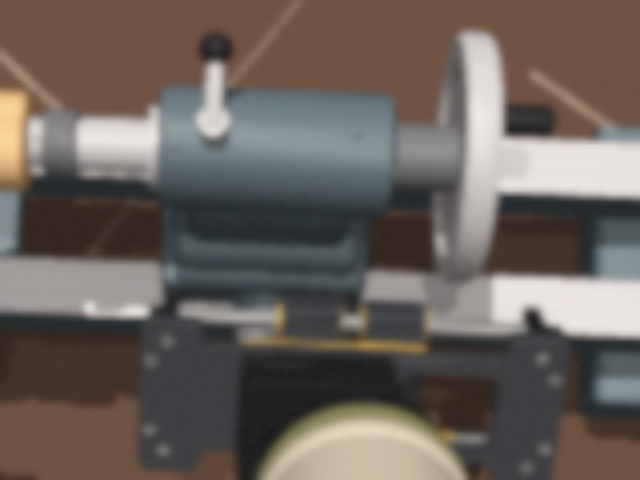

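The gripper hides the ball here, but the force (-4.5 N in y) shows it is being pushed, and the tailstock hasn't moved. I push on to the stop.

Call:
jog_arm([
  [0,0,0,2,-12,-4,-1],
  [0,0,0,2,-21,-5,-1],
  [0,0,0,2,-30,-5,-1],
  [0,0,0,2,-36,-4,-1],
  [0,0,0,2,-40,-3,-1],
  [0,0,0,2,-40,-3,-1],
])

```text
time: 13.6
ee_pos: [0.6088, 0.0407, 0.179]
eef_rot: [0.951, -0.025, 0.308, 0.009]
ft_force: [-1.1, -2.3, 2.0]
width: 0.0008
grip_force: 1.3
```

```bash
python3 -c "
from h import *
where(113)"
```

```text
t 13.6 tail [-64.5   6.5] z 179.0 F [-0.9 -2.4  2. ]
```

Call:
jog_arm([
  [0,0,0,0,-2,0,-1],
  [0,0,0,-1,-4,1,-1],
  [0,0,0,-1,-5,1,-1],
  [0,0,0,-1,-5,1,-1],
])

```text
time: 14.0
ee_pos: [0.6088, 0.0448, 0.1775]
eef_rot: [0.951, -0.025, 0.308, 0.009]
ft_force: [0.8, -4.7, 0.7]
width: 0.0001
grip_force: 2.3
```

Call:
jog_arm([
  [0,0,0,0,-2,0,-1],
  [0,0,0,0,-3,0,-1],
  [0,0,0,0,-3,0,-1],
])

```text
time: 14.3
ee_pos: [0.6086, 0.047, 0.177]
eef_rot: [0.951, -0.026, 0.308, 0.01]
ft_force: [3.5, -7.2, -2.3]
width: 0.0007
grip_force: 3.2
```

Call:
jog_arm([
  [0,0,0,0,-1,0,-1],
  [0,0,0,0,-2,0,-1],
  [0,0,0,0,-2,0,-1],
])

```text
time: 14.6
ee_pos: [0.6086, 0.0473, 0.1769]
eef_rot: [0.951, -0.027, 0.307, 0.01]
ft_force: [2.3, -10.7, -0.7]
width: 0.0005
grip_force: 5.7
```

Call:
jog_arm([
  [0,0,0,0,-2,0,-1],
  [0,0,0,0,-3,0,-1],
  [0,0,0,0,-3,0,-1],
])

```text
time: 14.9
ee_pos: [0.6087, 0.0476, 0.1768]
eef_rot: [0.951, -0.028, 0.307, 0.012]
ft_force: [0.2, -19.4, 1.6]
width: 0.0006
grip_force: 9.5
```

```bash
python3 -c "
from h import *
where(113)
rows([(-66,-5,180),(-120,-5,240)],113,36)"
```

```text
t 14.9 tail [-65.   13.4] z 176.8 F [  1.2 -19.3   1.6]
t 14.9 F [  0.2 -19.4   1.6] q [ 0.77  0.   -1.01  2.09  0.4   0.48 -2.17]
(-66, -5, 180) [0.01, 0.0, -0.0] [1.0, 18.0, -3.0]
(-120, -5, 240) [0.01, 0.0, -0.0] [-8.0, 19.0, -83.0]
```

The lever has hit a hard stop at 19 N. I back away and check.

Call:
jog_arm([
  [0.01,0,0,0,9,0,-1],
  [0.01,0,0,1,18,-3,-1],
  [0.01,0,0,-4,19,-43,-1],
  [0.01,0,0,-8,19,-83,-1],
  [0.01,0,0,-8,60,-100,-1],
  [0.01,0,0,-8,100,-110,-1],
  [0.01,0,0,-8,120,-110,-1],
  [0.01,0,0,-8,120,-110,-1],
  [0.01,0,0,-8,120,-110,-1],
])

```text
time: 15.8
ee_pos: [0.5318, -0.0618, 0.2618]
eef_rot: [0.951, -0.023, 0.308, 0.004]
ft_force: [-0.5, -0.6, -0.2]
width: 0.0001
grip_force: 0.0
```

```bash
python3 -c "
from h import *
where(113)
c=save('top','top8');P=pts(c);y=P[...,1];z=P[...,2]
for uu in range(244,254,1):
    k=(z[130:165,uu]>.2);print(uu,k.sum(),(y[130:165,uu][k].mean()*1000).round(1) if k.any() else '',end='; ')
m=np.zeros(z.shape,bool);m[178:205,270:320]=1;m&=(c['image'].sum(-1)<200)&(z>.15)&(z<.2)
print(m.sum(),[(P[m][:,i].min().round(3),P[m][:,i].max().round(3)) for i in range(3)],'expect y',world((-70,31,177),113))
a=cv2.imread('pics/top8.png')[100:310,160:480];cv2.imwrite('pics/t8c.png',cv2.resize(a,None,fx=2.4,fy=2.4))"
```

```text
t 15.8 tail [-136.   -99.8] z 261.8 F [-0.4 -0.6 -0.2]
244 25 153.5; 245 25 152.0; 246 23 151.0; 247 15 149.0; 248 12 146.8; 249 12 144.8; 250 16 138.0; 251 18 140.6; 252 20 132.0; 253 18 136.8; 85 [(np.float64(0.595), np.float64(0.615)), (np.float64(0.058), np.float64(0.076)), (np.float64(0.162), np.float64(0.191))] expect y [0.60457924 0.06544372 0.177     ]
```

View pics/t8c.png

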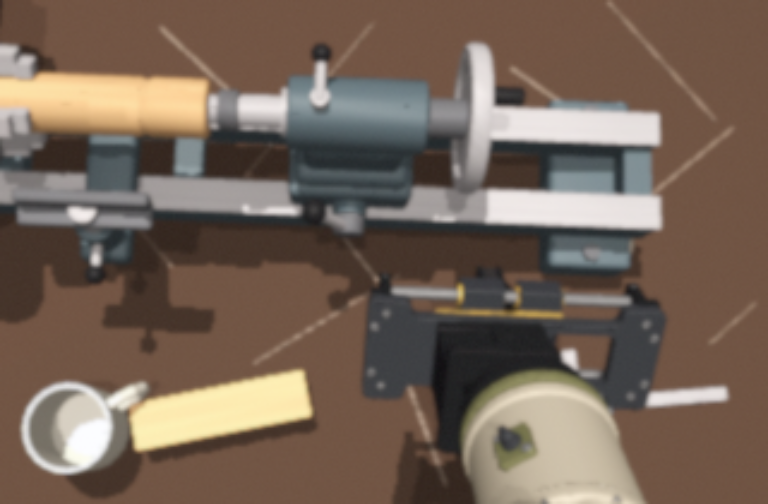

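The ball, at (315,210), is back at its locked position. Its measured centre of y ≈ 0.067 m is close to the expected 0.065 m. The ring is on the blank (210,107), the bystanders haven't moved and the arm is clear, so I hand the job in.

```bash
python3 -c "
from bench import order
print(order.close_job())"
```

```text
the job is handed in; nothing more can be done
None
```

The tailstock is up against the blank with its ring seated and the cam lever back on its locked stop; the bystanders were not moved and the job is handed in at about 16 s, though the hand-in reported no verdict.

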